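# Turn a cover plate over against a turn-up stop

## Task

Turn the aluminium cover plate over without picking it up, so that its pocketed underside faces up: with the fingertips push it along the board against the curved steel stop until its far edge rides up the curve and the plate is left leaning steeply on the stop. Then reach behind the stop and push the plate's raised edge back the way it came, so that it tips over and comes to lie flat on the board in front of the stop. Leave the other things where they are.

Things in the scene. Friction and masses are not known exactly. Their poses are not given: they have to be found in the camera images.
- plate: loose flat aluminium cover plate, 100 mm (its x) by 110 mm (its y) by 10 mm thick, 0.14 to 0.28 kg, friction about 0.8 on the board, 0.3 on the stop. Origin: centre of its underside at the start; z then points up out of the plain face with four dark counterbores. Turned over, z points down, the face with a dark ribbed pocket is on top and the origin is 10 mm above the board
- plate_edge (a point): middle of the plate's edge that faces the stop at the start, half way through the thickness; it starts 20 to 45 mm before the stop's foot line, the plate turned up to 17 degrees from square to it. Leaning with its lower edge pushed to the foot line, the plate stands at about 55 degrees and stays when let go; this edge is then 80 to 85 mm above the board and 50 to 60 mm behind the foot line
- board: hardwood work board fixed on the bench, 285 mm (x) by 470 mm (y), 44 mm thick: its top, on which plate and stop stand, is at z = 0.044. Origin: centre of its underside. It never moves. Push the plate low down, with the fingertips within about 3 mm of the board: higher up they may ride over its edge. The dark case behind its left half is 0.1 m high
- stop: turn-up stop fixed on the board: a bent steel sheet 150 mm wide (its y). Origin: on the board's top, middle of the foot line where the curve begins; x points level from there into the stop, ahead and to the right; z up. Its front face runs straight through (x, z) = (0, 0), (10, 6), (17, 13), (24, 22), (30, 33), (35, 52) mm above the board; an edge pushed against it slides up
- stop_top (a point): middle of the stop's rounded top edge, 54 mm above the board, 38 mm behind the foot line. Behind it are two gussets lower than this edge, to 50 mm, and a 3 mm foot, to 66 mm behind the foot line. Pushed from behind above this edge (under 3 N) the leaning plate turns about its lower edge, which stays put; it falls forward once some 6 degrees past upright
- nut: steel M16 nut lying near the far edge of the board, 24 x 27 x 13 mm; bystander. Origin: centre of its underside
- collet: spring collet standing on end near the front edge of the board, 21 mm across, 31 mm high; bystander. Origin: centre of its underside
- red_cap: red plastic pipe cap at the far right corner of the board, 36 mm across, 31 mm high; bystander. Origin: centre of its underside
- bearing: ball bearing lying flat, 45 mm across, 14 mm high, on the bench near its front edge, left of the board; bystander. Origin: centre of its underside
- bit_box: small dark box with a grey lid, 60 x 67 x 44 mm, on the bench, left of the board; bystander. Origin: centre of its underside
- step_drill: step drill lying on its side, 79 mm long, 27 mm thick, on the bench further left; bystander. Origin: centre of its underside

How it is judged:
By the outcome, as a careful person would: the job done as asked, in the order asked, and still so for the second after the job is handed in, with the robot touching nothing.
It also fails if it takes over 51 s, if anything falls off the work surface, if the arm or the gripper's body presses on something with over 40 N, if the wrist force passes 120 N, or if a joint passes its speed limit or range.

## Robot

A 6-joint arm with a two-finger parallel gripper is mounted at the origin on a cart in front of the work surface, level with it; the furniture and walls round the work are solid. World frame = base frame: x ahead of the robot, y to its left, z up, the work surface at z = 0. Lengths are in mm, angles in rad, forces in N, time in s.
With the tool pointing down it reaches from about 325 to 775 mm from the base axis. Payload 5.5 kg.
Tool frame: the origin (TCP) lies midway between the tips of the shut fingers; the grasp point (between the pads) lies 19 mm behind it; z points along the fingers, y is the line along which they close (so a half turn about z gives the same grasp; the last joint's range is limited). The gripper opens to 85 mm and grips with 20 to 120 N. Pads are 22 mm wide; open, the fingers measure 114 mm over their backs; the gripper's body (76 mm by 85 mm) begins 54 mm behind the grasp point. The pads swing forward as they close: fully open they stand 13 mm farther back than shut.
Start: joints at [-1.322, 0.091, 1.231, -0, 1.82, -0.057], TCP at [180.633, -572.178, 192.475] pointing down, gripper open.
Joint ranges: [-2.87, 2.87], [-0.86, 2.18], [0.17, 2.46], [-1.51, 4.65], [0.06, 2.69], [-2.65, 2.65]. Speed limits (rad/s): [2.57, 2.57, 3.01, 3.14, 3.14, 3.14].

## Interface

Orientations are given as a unit quaternion [w, x, y, z].
In Python, from plant import arm gives the robot as it stands.
- The arm moves only by the tool apply_moves, never from a script. Its argument "increments" is a list of rows, each a list of 3 entries, a list of its own where there are three numbers: the turn, a rotation vector about the tool's x, y, z in degrees, then the shift along the tool's x, y, z in mm, then the gripper command: -1 is shut, 1 is fully open, values between are in proportion. A call has 1 to 20 rows; each row shifts and turns the commanded pose from where the row before left it, along the tool's axes as they then stand; what a row does not reach is not made up. A row lasts 1/12 s, in which the tool goes at most 41.7 mm and 7.16 degrees, less where a joint would pass 70% of its speed; a pose out of reach is approached as far as the arm can. A call is refused whole if a number of a shift passes 41.7 or a number of a turn 7.16, either way. A call with a gripper value outside its range is refused whole. The fingers move at their own pace and stop on an object; the grip force is fixed at half the most. Time passes only in rows, so rows that do not move let the fingers close. It gives the time, the measured TCP pose, the force, the opening and the grip force at its end, in the units of the state.
- arm.get_state(): the state, without advancing time (a new reading comes with each control period).
- arm.capture(name): name is "scene" or "top" or "wrist"; returns a dict with "color" (480x640x3 uint8, red, green, blue), "K" (3x3 intrinsics, pixels), "rvec" (rotation vector, rad) and "tvec" (3), from world to camera coordinates, as OpenCV has them; the wrist camera has in their place "mount" (4x4, takes a point from camera to tool coordinates, whose origin is the TCP and whose axes are the flange's). Camera axes: x right, y down, z forward; pixel columns grow to the right and rows downward; lengths in mm; the calibration is good to about 2 mm. A picture is of the moment at which its call begins: read the wrist's pose just before it. There is no depth.
- arm.hand_in(): hands the job in; it is judged then, once.
The state is a dict: "time_s": time; "qpos": joint angles; "joint_vel": joint speeds; "joint_efforts": joint torques, N m; "position": TCP position; "tcp_rot": TCP orientation; "wrist_force": force on the tool from outside, world axes, zero at the start; "torque": the same for the moment, N m; "finger_gap": opening from 0.0 (shut) to 1.0 (fully open); "finger_force": force on a finger pad.
Only numpy, scipy, OpenCV 4.12 (cv2) and the standard library are available. Lean on these libraries where they do the work, as an engineer would, in place of code of your own. Each camera call takes 0.05 s, during which the arm holds its last target. There are 200 camera calls.

## Working session

There is one attempt and no reset: what is moved stays moved. The work goes in short steps, Python scripts to look and compute and a tool call to move; the robot and the scene stay as the last step left them, time stands still between calls to the robot, and variables do not carry over. Pictures are saved under pics/ and viewed, at most 10 in all, crops included, and the job is handed in when it is done.

Besides the shell and the picture viewer there is one more tool, called after "Emit:" in YAML: its name, and indented under it one key for each argument. apply_moves: Moves the arm, as the interface text tells. Its arguments: {"type":"object","properties":{"increments":{"type":"array","items":{"type":"array"}}},"required":["increments"]}

```bash
mkdir -p pics
cat > h.py <<'E'
import numpy as np,cv2
from plant import arm
def cap(n,f=None):
    c=arm.capture(n)
    if f: cv2.imwrite('pics/'+f,c['color'][:,:,::-1])
    return c
def ray(c,uv,z):
    R=cv2.Rodrigues(np.array(c['rvec'],float))[0];t=np.array(c['tvec'],float).ravel()
    d=R.T@np.linalg.inv(np.array(c['K']))@np.array([uv[0],uv[1],1.]);o=-R.T@t
    return o+d*(z-o[2])/d[2]
def proj(c,p):
    return cv2.projectPoints(np.array(p,float).reshape(-1,1,3),np.array(c['rvec'],float),np.array(c['tvec'],float),np.array(c['K'],float),None)[0].reshape(-1,2)
E
python3 - <<'E'
from h import *
cap('top','t0.png');cap('scene','s0.png');print(arm.get_state())
E
```

```text
{'time_s': 0.1, 'qpos': array([-1.32167293e+00,  9.18219242e-02,  1.23180605e+00,  4.12829381e-06,
        1.81977756e+00, -5.67222446e-02]), 'joint_vel': array([ 0.00081994, -0.002591  , -0.00460806,  0.00062761,  0.00110813,
        0.00040009]), 'joint_efforts': array([ 4.32541696e-03, -4.60215425e+01, -4.19220185e+01,  6.97995347e-05,
        1.05463489e-02,  2.52999865e-05]), 'position': array([ 180.56674898, -571.84489771,  191.41811123]), 'tcp_rot': array([-9.02440506e-04,  9.88329591e-01,  1.52327930e-01, -8.50738527e-05]), 'wrist_force': array([-0.61215197, -0.45887733, -0.44756256]), 'torque': array([ 0.05038714, -0.01756314, -0.03162495]), 'finger_force': 0.0, 'finger_gap': 1.0030826102739903}
```

View pics/t0.png

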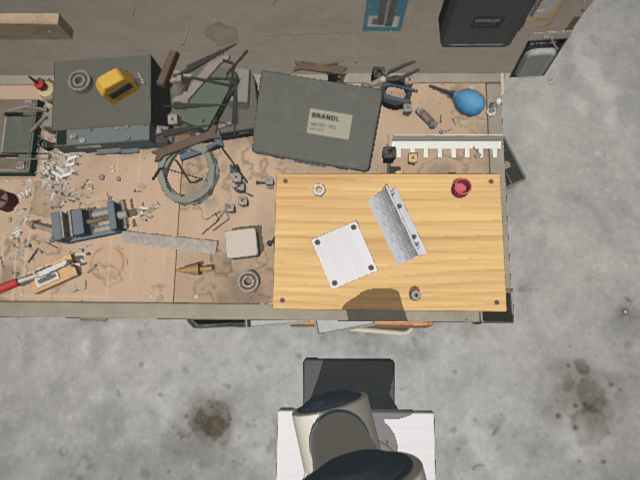

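View pics/s0.png

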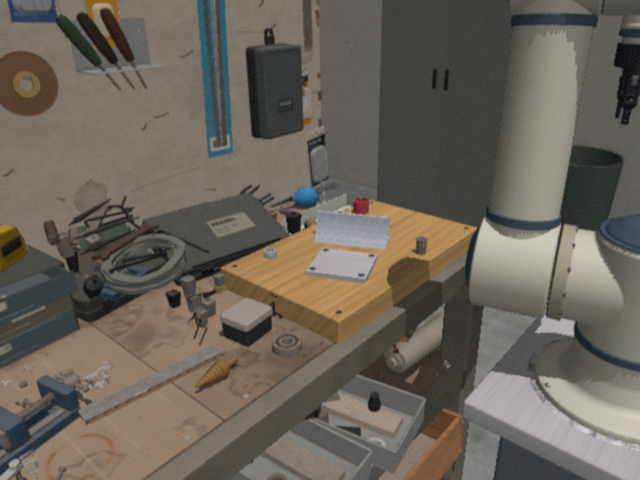

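The top view shows the plate's corners near (313,240), (355,222), (376,269) and (334,288). The stop's foot line runs from about (368,197) to (405,263). The nut is at (319,189), the collet at (416,294) and the cap at (461,187). I'll measure these next.

Run:
```python
from h import *
c=cap('top');im=c['color'];hsv=cv2.cvtColor(im,cv2.COLOR_RGB2HSV)
m=((hsv[:,:,1]<60)&(hsv[:,:,2]>90)).astype(np.uint8);m[:175]=0;m[305:]=0;m[:,:300]=0;m[:,440:]=0
n,l,s,ce=cv2.connectedComponentsWithStats(m)
for i in range(1,n):
    if s[i,4]>300:
        k=cv2.findContours((l==i).astype(np.uint8),0,2)[0][0]
        b=cv2.boxPoints(cv2.minAreaRect(k));print(s[i],b.round(1).tolist())
        for z in (44,54): print(z,[ray(c,p,z)[:2].round(0).tolist() for p in b])
        P=cv2.approxPolyDP(k,4,True)[:,0];print(P.tolist(),[ray(c,p,44)[:2].round(0).tolist() for p in P])
cv2.imwrite('pics/t1.png',cv2.resize(im[165:315,290:450][:,:,::-1],(640,600),interpolation=2))
for n,p,z in (('nut',(319,189),57),('collet',(416,294),75),('cap',(461,187),75)): print(n,ray(c,p,z)[:2])
R=cv2.Rodrigues(np.array(c['rvec']))[0];print('cam',-R.T@np.array(c['tvec']).ravel())
```

```text
[ 368  185   59   80 2332] [[364.20001220703125, 194.8000030517578], [393.20001220703125, 181.10000610351562], [426.70001220703125, 252.1999969482422], [397.70001220703125, 265.79998779296875]]
44 [[593.0, -17.0], [622.0, -77.0], [472.0, -144.0], [444.0, -84.0]]
54 [[590.0, -16.0], [619.0, -76.0], [471.0, -142.0], [443.0, -83.0]]
[[385, 185], [368, 202], [399, 264], [426, 251], [396, 189]] [[614.0, -60.0], [577.0, -24.0], [448.0, -87.0], [475.0, -142.0], [605.0, -83.0]]
[ 312  221   65   69 2640] [[310.5, 239.10000610351562], [356.1000061035156, 219.8000030517578], [377.29998779296875, 270.1000061035156], [331.6000061035156, 289.3999938964844]]
44 [[498.0, 95.0], [539.0, 0.0], [435.0, -43.0], [395.0, 50.0]]
54 [[496.0, 94.0], [537.0, 1.0], [434.0, -42.0], [394.0, 50.0]]
[[355, 221], [312, 239], [332, 289], [376, 270]] [[537.0, 3.0], [498.0, 91.0], [396.0, 49.0], [435.0, -40.0]]
nut [601.0572424  77.7344198]
collet [ 385.66336524 -115.13687208]
cap [ 600.93489989 -209.35387862]
cam [345.87312881  30.63259746 950.15566199]
```

View pics/t1.png

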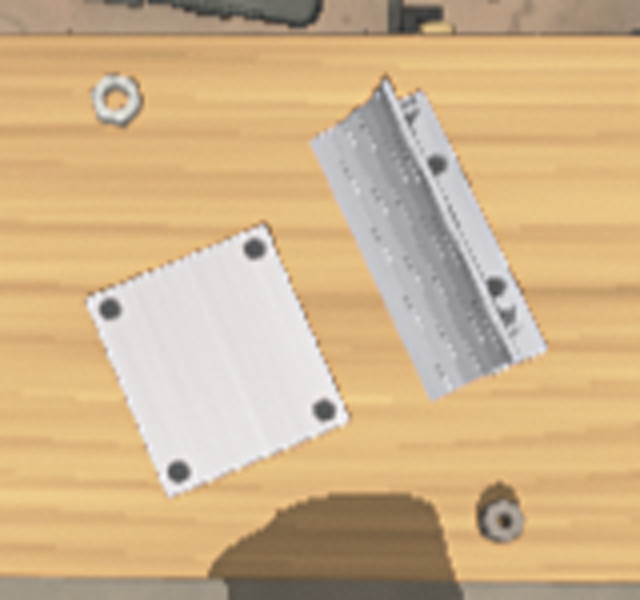

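The plate measures 111 x 101 mm, which matches its given size. It lies about 3 degrees off square, its near edge is about 43 mm before the foot line, and it sits about 9 mm to one side. I'll push with tool x pointing back from the stop, at a yaw of about 115°, with the fingers half open for a wide base.

```bash
cat >> h.py <<'E'
from scipy.spatial.transform import Rotation as Ro
def Rt(st): q=st['tcp_rot'];return Ro.from_quat([q[1],q[2],q[3],q[0]]).as_matrix()
F=np.load('foot.npy') if __import__('os').path.exists('foot.npy') else None
def frame():
    n=np.array([F[1][1]-F[0][1],-(F[1][0]-F[0][0])]);n/=np.linalg.norm(n)
    if n[0]<0:n=-n
    return (F[0]+F[1])/2,n,np.array([-n[1],n[0]])
def st2w(s,t): o,n,v=frame();return o+s*n+t*v
def w2st(p): o,n,v=frame();d=np.array(p[:2])-o;return np.array([d@n,d@v])
def goto(s,t,z):
    S=arm.get_state();d=np.append(st2w(s,t),z)-S['position'];return (Rt(S).T@d).round(1)
def rep():
    S=arm.get_state();R=Rt(S);print('t',round(S['time_s'],2),'st',w2st(S['position']).round(1),'z',S['position'][2].round(1),'yaw',np.degrees(np.arctan2(R[1,0],R[0,0])).round(1),'tilt',R[:,2].round(3),'F',S['wrist_force'].round(1),'gap',round(S['finger_gap'],2))
E
python3 - <<'E'
from h import *
import h
c=cap('top')
h.F=np.array([ray(c,p,44)[:2] for p in ((367.75,200.75),(398.25,264.75))]);np.save('foot.npy',h.F)
o,n,v=frame();print(o,n,v,np.linalg.norm(h.F[0]-h.F[1]),'yaw of -n',np.degrees(np.arctan2(-n[1],-n[0])))
for p in ((310.5,239.1),(356.1,219.8),(377.3,270.1),(331.6,289.4)): print(w2st(ray(c,p,54)).round(1))
print('rear foot',[w2st(ray(c,p,47)).round(1) for p in ((395,187.5),(426.75,252.75))])
print('nut,collet',w2st((601,78)),w2st((385.7,-115)))
rep()
E
```

```text
[512.89545121 -54.62137524] [ 0.41866004 -0.90814303] [0.90814303 0.41866004] 147.28312128381373 yaw of -n 114.75001907624348
[-141.8   47. ]
[-40.2  45. ]
[-44.6 -66.6]
[-144.4  -64.2]
rear foot [array([63.1, 75.2]), array([ 62.7, -75.4])]
nut,collet [-83.55332423 135.53480253] [   1.58077482 -140.78978048]
t 0.2 st [ 330.7 -518.4] z 191.8 yaw 17.5 tilt [-0.     0.001 -1.   ] F [-0.2  0.1 -0.2] gap 1.0
```

Emit:
apply_moves:
  increments:
    - [[0, 0, -7], [0, 0, 0], 0.3]
    - [[0, 0, -7], [0, 0, 0], 0.3]
    - [[0, 0, -7], [0, 0, 0], 0.3]
    - [[0, 0, -7], [0, 0, 0], 0.3]
    - [[0, 0, -7], [0, 0, 0], 0.3]
    - [[0, 0, -7], [0, 0, 0], 0.3]
    - [[0, 0, -7], [0, 0, 0], 0.3]
    - [[0, 0, -7], [0, 0, 0], 0.3]
    - [[0, 0, -7], [0, 0, 0], 0.3]
    - [[0, 0, -7], [0, 0, 0], 0.3]
    - [[0, 0, -7], [0, 0, 0], 0.3]
    - [[0, 0, -7], [0, 0, 0], 0.3]
    - [[0, 0, -7], [0, 0, 0], 0.3]
    - [[0, 0, -6.5], [0, 0, 0], 0.3]

```text
time_s: 1.37
position: [180.6, -572.1, 192.1]
tcp_rot: [-0.0, 0.535, 0.845, 0.0]
wrist_force: [-0.3, 0.2, -0.6]
finger_gap: 0.65
finger_force: 0.0
```

Run:
```python
from h import *
rep();print(goto(-185,-9,130))
```

```text
t 1.37 st [ 330.8 -518.4] z 192.1 yaw 115.4 tilt [-0.     0.001 -1.   ] F [-0.3  0.2 -0.6] gap 0.65
[510.2 514.9  62.5]
```

Emit:
apply_moves:
  increments:
    - [[0, 0, 0], [28.3, 28.6, 0], 0.3]
    - [[0, 0, 0], [28.3, 28.6, 0], 0.3]
    - [[0, 0, 0], [28.3, 28.6, 0], 0.3]
    - [[0, 0, 0], [28.3, 28.6, 0], 0.3]
    - [[0, 0, 0], [28.3, 28.6, 0], 0.3]
    - [[0, 0, 0], [28.3, 28.6, 0], 0.3]
    - [[0, 0, 0], [28.3, 28.6, 0], 0.3]
    - [[0, 0, 0], [28.3, 28.6, 0], 0.3]
    - [[0, 0, 0], [28.3, 28.6, 0], 0.3]
    - [[0, 0, 0], [28.3, 28.6, 0], 0.3]
    - [[0, 0, 0], [28.3, 28.6, 0], 0.3]
    - [[0, 0, 0], [28.3, 28.6, 0], 0.3]
    - [[0, 0, 0], [28.3, 28.6, 5], 0.3]
    - [[0, 0, 0], [28.3, 28.6, 10], 0.3]
    - [[0, 0, 0], [28.3, 28.6, 10], 0.3]
    - [[0, 0, 0], [28.3, 28.6, 10], 0.3]
    - [[0, 0, 0], [28.3, 28.6, 10], 0.3]
    - [[0, 0, 0.6], [28.3, 28.6, 10], 0.3]
    - [[0, 0, 0], [0, 0, 0], 0.3]
    - [[0, 0, 0], [0, 0, 0], 0.3]

```text
time_s: 3.03
position: [431.0, 108.9, 136.0]
tcp_rot: [-0.001, 0.54, 0.842, -0.001]
wrist_force: [0.5, -0.9, 0.2]
finger_gap: 0.649
finger_force: 0.0
```

Run:
```python
from h import *
rep();print(goto(-185,-9,60))
S=arm.get_state()
c=cap('wrist','w0.png');M=np.array(c['mount'])
T=np.eye(4);T[:3,:3]=Rt(S);T[:3,3]=S['position'];print(M.round(2).tolist(),np.array(c['K']).round(0).tolist())
```

```text
t 3.03 st [-182.8   -6. ] z 136.0 yaw 114.7 tilt [-0.003 -0.001 -1.   ] F [ 0.5 -0.9  0.2] gap 0.65
[ 2.1 -2.8 76. ]
[[-0.0, -0.95, -0.31, 80.85], [1.0, -0.0, -0.0, -0.54], [0.0, -0.31, 0.95, -180.77], [0.0, 0.0, 0.0, 1.0]] [[352.0, 0.0, 321.0], [0.0, 352.0, 242.0], [0.0, 0.0, 1.0]]
```

View pics/w0.png

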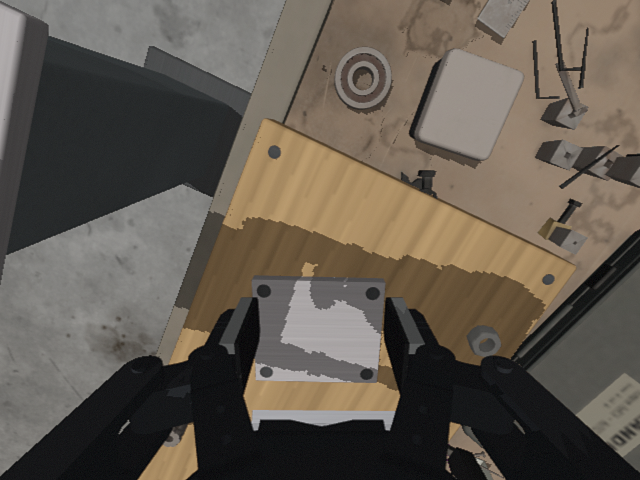

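The wrist view shows the plate's rear edge at row 277, columns 252–385, and the stop below it near row 412. The bystanders are clear. I'll check this and then descend behind the plate.

Run:
```python
from h import *
S=arm.get_state();c=cap('wrist');M=np.array(c['mount']);R=Rt(S);K=np.array(c['K'])
def wr(u,v,z):
    d=R@M[:3,:3]@np.linalg.inv(K)@[u,v,1.];o=R@M[:3,3]+S['position'];return o+d*(z-o[2])/d[2]
for p,z in (((252,278),54),((385,277),54),((256,381),54),((378,382),54),((252,411),44),((398,411),44)): print(p,w2st(wr(*p,z)).round(1))
```

```text
(252, 278) [-144.9  -64. ]
(385, 277) [-145.4   44.6]
(256, 381) [-43.1 -67.1]
(378, 382) [-41.8  43.6]
(252, 411) [  0.5 -75.5]
(398, 411) [ 0.7 66.5]
```

Emit:
apply_moves:
  increments:
    - [[0, 0, 0], [2, -2.5, 20], 0.3]
    - [[0, 0, 0], [0, 0, 20], 0.3]
    - [[0, 0, 0], [0, 0, 20], 0.3]
    - [[0, 0, 0], [0, 0, 12], 0.3]
    - [[0, 0, 0], [0, 0, 6], 0.3]
    - [[0, 0, 0], [0, 0, 0], 0.3]
    - [[0, 0, 0], [0, 0, 0], 0.3]

```text
time_s: 3.72
position: [429.0, 107.4, 60.4]
tcp_rot: [0.0, 0.542, 0.84, 0.0]
wrist_force: [0.9, 0.3, -0.0]
finger_gap: 0.646
finger_force: 0.0
```

Run:
```python
from h import *
rep();c=cap('scene')
cv2.imwrite('pics/s1.png',cv2.resize(c['color'][190:350,220:460][:,:,::-1],(780,520),interpolation=2))
```

```text
t 3.72 st [-182.3   -8.4] z 60.4 yaw 114.4 tilt [ 0.001  0.    -1.   ] F [ 0.9  0.3 -0. ] gap 0.65
```

View pics/s1.png

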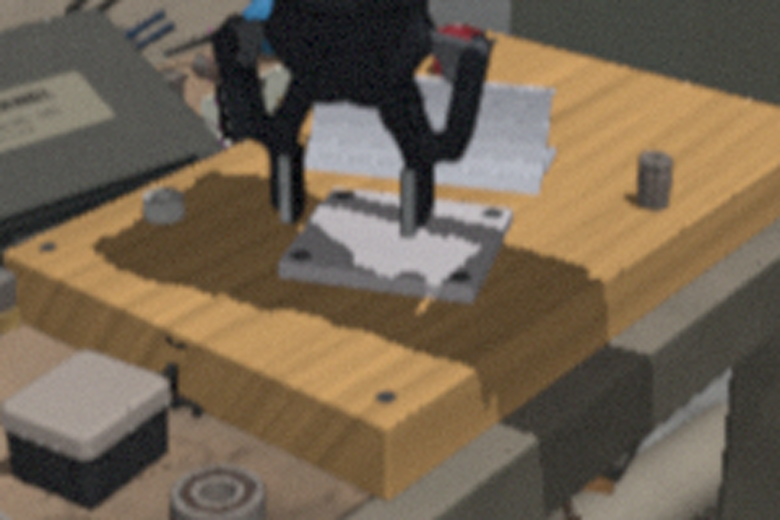

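Run:
```python
from h import *
c=cap('scene');S=arm.get_state();o,n,v=frame();print(S['position'])
def pp(s,t,z): return ((proj(c,[np.append(st2w(s,t),z)])[0]-[220,190])*3.25).round(0)
for a in [(-182,-8,60),(-182,25,66),(-182,-42,66),(-144,-64,54),(-144,45,54),(-42,45,54),(-42,-66,54),(0,75,44),(0,-75,44),(38,75,98)]: print(a,pp(*a))
for a in [(385.7,-115,75),(601,78,57)]: print(a,((proj(c,[a])[0]-[220,190])*3.25).round(0))
R=cv2.Rodrigues(np.array(c['rvec']))[0];print('cam',-R.T@np.array(c['tvec']).ravel())
```

```text
[429.42650141 107.80692394  61.06177205]
(-182, -8, 60) [354. 297.]
(-182, 25, 66) [293. 280.]
(-182, -42, 66) [418. 295.]
(-144, -64, 54) [476. 286.]
(-144, 45, 54) [280. 262.]
(-42, 45, 54) [332. 185.]
(-42, -66, 54) [515. 204.]
(0, 75, 44) [305. 166.]
(0, -75, 44) [542. 191.]
(38, 75, 98) [320.  64.]
(385.7, -115, 75) [655. 154.]
(601, 78, 57) [165. 193.]
cam [-75.51980024 695.0110047  492.07686879]
```

The plate corners project where they appear in the scene view, but the fingertips at (288,220) and (408,235) look about 38 mm higher than I predicted. I'll feel for the board by force.

Emit:
apply_moves:
  increments:
    - [[0, 0, 0], [0, 0, 8], 0.3]
    - [[0, 0, 0], [0, 0, 6], 0.3]
    - [[0, 0, 0], [0, 0, 2], 0.3]
    - [[0, 0, 0], [0, 0, 1], 0.3]
    - [[0, 0, 0], [0, 0, 0], 0.3]

```text
time_s: 4.23
position: [428.3, 108.0, 42.0]
tcp_rot: [-0.0, 0.541, 0.841, -0.0]
wrist_force: [-0.3, -0.7, 0.5]
finger_gap: 0.65
finger_force: 0.0
```

Run:
```python
from h import *
rep();c=cap('scene');d=cap('wrist')
a=cv2.resize(c['color'][190:350,220:460],(600,400),interpolation=2)
b=cv2.resize(d['color'][240:480,140:500],(300,200))
cv2.imwrite('pics/s2.png',np.vstack([a,np.hstack([b,b*0])])[:,:,::-1])
```

```text
t 4.23 st [-183.1   -8.8] z 42.0 yaw 114.4 tilt [-0.001 -0.    -1.   ] F [-0.3 -0.7  0.5] gap 0.65
```

View pics/s2.png

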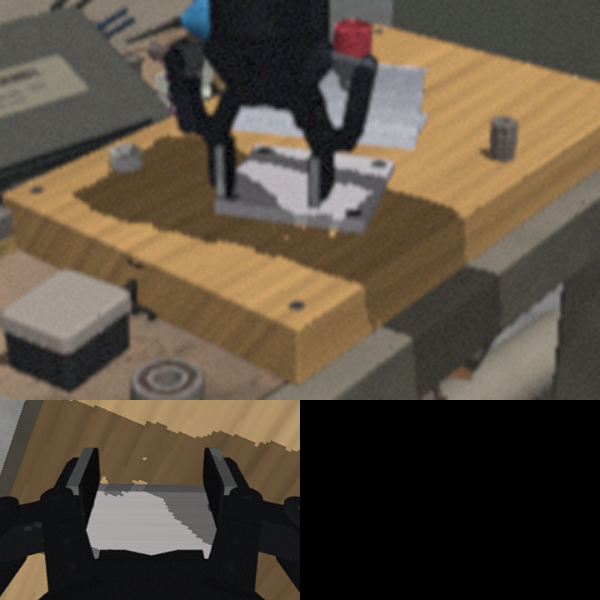

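No contact at TCP 42, so the tips really do sit higher. I'll work out their height from the pixels. In this crop the tips are at (222,198) and (316,207).

Run:
```python
from h import *
c=cap('scene')
for z in (50,60,70,80,90):
    print(z,[((proj(c,[np.append(st2w(-183,t),z)])[0]-[220,190])*2.5).round(0).tolist() for t in (26,-43)])
```

```text
50 [[224.0, 236.0], [323.0, 249.0]]
60 [[224.0, 223.0], [323.0, 236.0]]
70 [[223.0, 210.0], [323.0, 223.0]]
80 [[223.0, 197.0], [323.0, 209.0]]
90 [[223.0, 184.0], [323.0, 196.0]]
```

Emit:
apply_moves:
  increments:
    - [[0, 0, 0], [0, 0, 2], 0.3]
    - [[0, 0, 0], [0, 0, 1], 0.3]
    - [[0, 0, 0], [0, 0, 1], 0.3]
    - [[0, 0, 0], [0, 0, 1], 0.3]

```text
time_s: 4.72
position: [428.5, 107.9, 37.4]
tcp_rot: [-0.0, 0.542, 0.841, -0.0]
wrist_force: [0.0, 0.4, 0.7]
finger_gap: 0.65
finger_force: 0.0
```

Emit:
apply_moves:
  increments:
    - [[0, 0, 0], [0, 0, 2], 0.3]
    - [[0, 0, 0], [0, 0, 1], 0.3]
    - [[0, 0, 0], [0, 0, 1], 0.3]
    - [[0, 0, 0], [0, 0, 1], 0.3]

```text
time_s: 5.05
position: [428.5, 107.9, 32.3]
tcp_rot: [-0.0, 0.542, 0.841, -0.0]
wrist_force: [0.4, 0.9, 1.0]
finger_gap: 0.651
finger_force: 0.0
```

Emit:
apply_moves:
  increments:
    - [[0, 0, 0], [0, 0, 2], 0.3]
    - [[0, 0, 0], [0, 0, 2], 0.3]
    - [[0, 0, 0], [0, 0, 2], 0.3]
    - [[0, 0, 0], [0, 0, 1], 0.3]
    - [[0, 0, 0], [0, 0, 1], 0.3]

```text
time_s: 5.47
position: [428.5, 107.9, 24.2]
tcp_rot: [-0.0, 0.542, 0.841, -0.0]
wrist_force: [-0.8, 0.7, 0.9]
finger_gap: 0.65
finger_force: 0.0
```

Emit:
apply_moves:
  increments:
    - [[0, 0, 0], [0, 0, 2], 0.3]
    - [[0, 0, 0], [0, 0, 2], 0.3]
    - [[0, 0, 0], [0, 0, 1], 0.3]
    - [[0, 0, 0], [0, 0, 1], 0.3]

```text
time_s: 5.8
position: [428.5, 107.9, 18.3]
tcp_rot: [-0.0, 0.542, 0.841, -0.0]
wrist_force: [-0.4, -0.2, -0.6]
finger_gap: 0.649
finger_force: 0.0
```

Emit:
apply_moves:
  increments:
    - [[0, 0, 0], [0, 0, 2], 0.3]
    - [[0, 0, 0], [0, 0, 2], 0.3]
    - [[0, 0, 0], [0, 0, 1], 0.3]
    - [[0, 0, 0], [0, 0, 1], 0.3]

```text
time_s: 6.13
position: [428.5, 107.9, 12.3]
tcp_rot: [-0.0, 0.542, 0.841, -0.0]
wrist_force: [-0.3, -0.6, -0.1]
finger_gap: 0.652
finger_force: 0.0
```

Run:
```python
from h import *
rep();c=cap('scene')
cv2.imwrite('pics/s3.png',cv2.resize(c['color'][215:305,260:420],(800,450),interpolation=2)[:,:,::-1])
for z in (44,47,50,55,60):
    print(z,[((proj(c,[np.append(st2w(-183,t),z)])[0]-[260,215])*5).round(0).tolist() for t in (26,-43)])
```

```text
t 6.13 st [-182.9   -8.6] z 12.3 yaw 114.4 tilt [-0. -0. -1.] F [-0.3 -0.6 -0.1] gap 0.65
44 [[249.0, 363.0], [446.0, 388.0]]
47 [[249.0, 355.0], [446.0, 381.0]]
50 [[249.0, 347.0], [446.0, 373.0]]
55 [[248.0, 335.0], [446.0, 360.0]]
60 [[248.0, 322.0], [446.0, 347.0]]
```

View pics/s3.png

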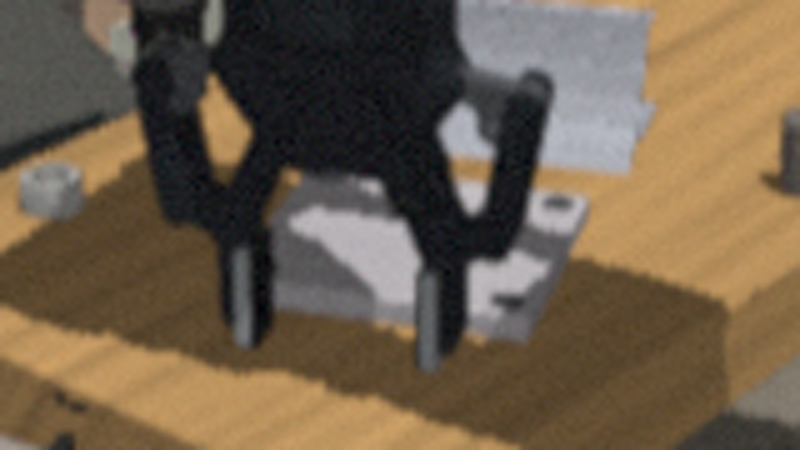

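Tips are at z ≈ 50 with TCP at 12.3, so the offset is about 38 mm. I'll go down to contact in 1 mm steps.

Emit:
apply_moves:
  increments:
    - [[0, 0, 0], [0, 0, 1], 0.3]
    - [[0, 0, 0], [0, 0, 1], 0.3]
    - [[0, 0, 0], [0, 0, 1], 0.3]
    - [[0, 0, 0], [0, 0, 1], 0.3]
    - [[0, 0, 0], [0, 0, 0], 0.3]

```text
time_s: 6.6
position: [428.4, 107.9, 8.2]
tcp_rot: [-0.0, 0.542, 0.841, -0.0]
wrist_force: [-0.3, -0.2, 0.6]
finger_gap: 0.654
finger_force: 0.0
```

Emit:
apply_moves:
  increments:
    - [[0, 0, 0], [0, 0, 1], 0.3]
    - [[0, 0, 0], [0, 0, 1], 0.3]
    - [[0, 0, 0], [0, 0, 0], 0.3]

```text
time_s: 6.85
position: [428.5, 107.9, 6.3]
tcp_rot: [-0.0, 0.542, 0.841, -0.0]
wrist_force: [-0.7, -0.4, -0.6]
finger_gap: 0.65
finger_force: 0.0
```

Emit:
apply_moves:
  increments:
    - [[0, 0, 0], [0, 0, 1], 0.3]
    - [[0, 0, 0], [0, 0, 0], 0.3]

```text
time_s: 7.02
position: [428.5, 107.9, 5.3]
tcp_rot: [-0.0, 0.542, 0.841, -0.0]
wrist_force: [-0.3, 0.0, 0.1]
finger_gap: 0.651
finger_force: 0.0
```

Emit:
apply_moves:
  increments:
    - [[0, 0, 0], [0, 0, 1], 0.3]
    - [[0, 0, 0], [0, 0, 0], 0.3]

```text
time_s: 7.18
position: [428.5, 107.9, 4.3]
tcp_rot: [-0.0, 0.542, 0.841, -0.0]
wrist_force: [0.6, 1.3, 0.3]
finger_gap: 0.65
finger_force: 0.0
```

Emit:
apply_moves:
  increments:
    - [[0, 0, 0], [0, 0, 1], 0.3]
    - [[0, 0, 0], [0, 0, 0], 0.3]

```text
time_s: 7.35
position: [428.5, 107.9, 3.3]
tcp_rot: [-0.0, 0.542, 0.841, -0.0]
wrist_force: [0.2, -0.2, -0.5]
finger_gap: 0.65
finger_force: 0.0
```

Emit:
apply_moves:
  increments:
    - [[0, 0, 0], [0, 0, 1], 0.3]
    - [[0, 0, 0], [0, 0, 0], 0.3]

```text
time_s: 7.52
position: [428.5, 107.9, 2.3]
tcp_rot: [-0.0, 0.542, 0.841, -0.0]
wrist_force: [-0.0, 0.1, -0.1]
finger_gap: 0.649
finger_force: 0.0
```

Emit:
apply_moves:
  increments:
    - [[0, 0, 0], [0, 0, 1], 0.3]
    - [[0, 0, 0], [0, 0, 0], 0.3]

```text
time_s: 7.68
position: [428.5, 107.9, 1.3]
tcp_rot: [-0.0, 0.542, 0.841, -0.0]
wrist_force: [-0.0, -0.3, -0.9]
finger_gap: 0.65
finger_force: 0.0
```

Run:
```python
from h import *
rep();c=cap('scene')
a=cv2.resize(c['color'][240:310,280:400],(780,455),interpolation=2);cv2.imwrite('pics/s4.png',a[:,:,::-1])
for z in (38,41,44,47,50):
    print(z,[((proj(c,[np.append(st2w(-183,t),z)])[0]-[280,240])*6.5).round(0).tolist() for t in (26,-43)])
```

```text
t 7.68 st [-183.    -8.6] z 1.3 yaw 114.4 tilt [-0. -0. -1.] F [-0.  -0.3 -0.9] gap 0.65
38 [[194.0, 329.0], [449.0, 363.0]]
41 [[194.0, 319.0], [449.0, 352.0]]
44 [[194.0, 309.0], [449.0, 342.0]]
47 [[193.0, 299.0], [449.0, 332.0]]
50 [[193.0, 289.0], [449.0, 322.0]]
```

View pics/s4.png

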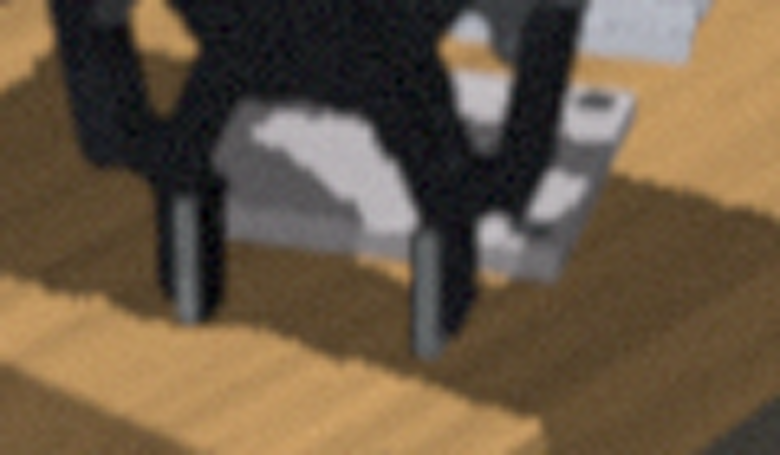

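Tips appear at (190,322) and (427,358). Allowing for the rear face being visible, that is z ≈ 44–45. One more probe.

Emit:
apply_moves:
  increments:
    - [[0, 0, 0], [0, 0, 1], 0.3]
    - [[0, 0, 0], [0, 0, 0], 0.3]

```text
time_s: 7.9
position: [428.7, 108.0, 1.1]
tcp_rot: [0.0, 0.542, 0.841, 0.0]
wrist_force: [-2.1, -0.2, 4.9]
finger_gap: 0.652
finger_force: 2.2
```

Emit:
apply_moves:
  increments:
    - [[0, 0, 0], [0, 0, 1], 0.3]
    - [[0, 0, 0], [0, 0, 0], 0.3]

```text
time_s: 8.07
position: [428.7, 108.0, 1.1]
tcp_rot: [0.0, 0.542, 0.841, 0.0]
wrist_force: [-4.7, -0.8, 10.7]
finger_gap: 0.648
finger_force: 5.1
```

Contact is confirmed: the tips touch the board at reported TCP z = 1.1. I'll raise about 1.5 mm clear and push.

Emit:
apply_moves:
  increments:
    - [[0, 0, 0], [0, 0, -3], 0.3]
    - [[0, 0, 0], [-4, 0, 0], 0.3]
    - [[0, 0, 0], [-6, 0, 0], 0.3]
    - [[0, 0, 0], [-6, 0, 0], 0.3]
    - [[0, 0, 0], [-5, 0, 0], 0.3]
    - [[0, 0, 0], [-4, 0, 0], 0.3]
    - [[0, 0, 0], [-4, 0, 0], 0.3]
    - [[0, 0, 0], [-4, 0.5, 0], 0.3]
    - [[0, 0, 0], [-4, 0.5, 0], 0.3]
    - [[0, 0, 0], [-4, 0.5, 0], 0.3]
    - [[0, 0, 0], [-4, 0.5, 0], 0.3]
    - [[0, 0, 0], [-4, 0.5, 0], 0.3]
    - [[0, 0, 0], [-4, 0.5, 0], 0.3]
    - [[0, 0, 0], [-4, 0.5, 0], 0.3]
    - [[0, 0, 0], [-4, 0.5, 0], 0.3]

```text
time_s: 9.32
position: [457.6, 53.7, 2.5]
tcp_rot: [-0.0, 0.542, 0.841, -0.0]
wrist_force: [-0.6, 2.3, -0.5]
finger_gap: 0.649
finger_force: 0.6
```

```bash
cat >> h.py <<'E'
def pair(f):
    a=cap('scene')['color'][200:320,240:440];b=cap('top')['color'][165:315,290:450]
    cv2.imwrite('pics/'+f,np.hstack([cv2.resize(a,(500,300),interpolation=2),cv2.resize(b,(300,300),interpolation=2)])[:,:,::-1])
E
python3 - <<'E'
from h import *
rep();pair('p1.png')
E
```

```text
t 9.32 st [-121.5   -4.8] z 2.5 yaw 114.4 tilt [-0. -0. -1.] F [-0.6  2.3 -0.5] gap 0.65
```

View pics/p1.png

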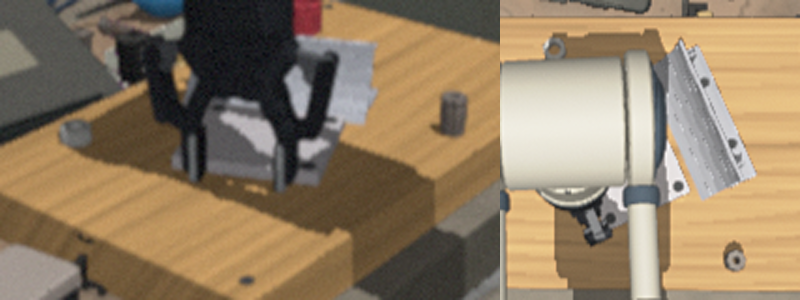

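The plate has moved square toward the stop, with the fingers on its rear edge. Its front edge is about 10 mm before the foot line. I'll keep pushing.

Emit:
apply_moves:
  increments:
    - [[0, 0, 0], [-4, 0, 0], 0.3]
    - [[0, 0, 0], [-4, 0, 0], 0.3]
    - [[0, 0, 0], [-4, 0, 0], 0.3]
    - [[0, 0, 0], [-4, 0, 0], 0.3]
    - [[0, 0, 0], [-4, 0, 0], 0.3]
    - [[0, 0, 0], [-4, 0, 0], 0.3]
    - [[0, 0, 0], [-4, 0, 0], 0.3]
    - [[0, 0, 0], [-4, 0, 0], 0.3]

```text
time_s: 10.08
position: [470.6, 24.9, 2.4]
tcp_rot: [-0.0, 0.542, 0.841, 0.0]
wrist_force: [-1.7, 3.6, 0.3]
finger_gap: 0.647
finger_force: 2.2
```

Emit:
apply_moves:
  increments:
    - [[0, 0, 0], [-4, 0, 0], 0.3]
    - [[0, 0, 0], [-4, 0, 0], 0.3]
    - [[0, 0, 0], [-4, 0, 0], 0.3]
    - [[0, 0, 0], [-4, 0, 0], 0.3]
    - [[0, 0, 0], [-4, 0, 0], 0.3]
    - [[0, 0, 0], [-4, 0, 0], 0.3]
    - [[0, 0, 0], [-4, 0, 0], 0.3]
    - [[0, 0, 0], [-4, 0, 0], 0.3]
    - [[0, 0, 0], [-4, 0, 0], 0.3]
    - [[0, 0, 0], [-4, 0, 0], 0.3]

```text
time_s: 10.92
position: [487.6, -12.2, 2.7]
tcp_rot: [0.0, 0.542, 0.841, -0.0]
wrist_force: [-0.7, 1.9, -1.4]
finger_gap: 0.65
finger_force: 0.8
```

Run:
```python
from h import *
rep()
```

```text
t 10.92 st [-49.1  -5.2] z 2.7 yaw 114.4 tilt [ 0. -0. -1.] F [-0.7  1.9 -1.4] gap 0.65
```

Emit:
apply_moves:
  increments:
    - [[0, 0, 0], [-4, 0, 0], 0.3]
    - [[0, 0, 0], [-4, 0, 0], 0.3]
    - [[0, 0, 0], [-4, 0, 0], 0.3]
    - [[0, 0, 0], [-4, 0, 0], 0.3]
    - [[0, 0, 0], [-4, 0, 0], 0.3]
    - [[0, 0, 0], [0, 0, 0], 0.3]

```text
time_s: 11.42
position: [495.8, -30.5, 2.5]
tcp_rot: [0.0, 0.542, 0.841, -0.0]
wrist_force: [-0.5, 0.4, -0.5]
finger_gap: 0.65
finger_force: 0.1
```

Emit:
apply_moves:
  increments:
    - [[0, 0, 0], [-2, 0, 0], 0.3]
    - [[0, 0, 0], [-2, 0, 0], 0.3]
    - [[0, 0, 0], [0, 0, 0], 0.3]

```text
time_s: 11.67
position: [497.2, -33.6, 2.4]
tcp_rot: [0.0, 0.542, 0.841, -0.0]
wrist_force: [-0.1, 1.0, -0.3]
finger_gap: 0.65
finger_force: 0.5
```

Run:
```python
from h import *
rep();cap('wrist','w1.png')
```

```text
t 11.67 st [-25.7  -5.5] z 2.4 yaw 114.4 tilt [ 0. -0. -1.] F [-0.1  1.  -0.3] gap 0.65
```

Emit:
apply_moves:
  increments:
    - [[0, 0, 0], [-2, 0, 0], 0.3]
    - [[0, 0, 0], [-2, 0, 0], 0.3]
    - [[0, 0, 0], [0, 0, 0], 0.3]

```text
time_s: 11.97
position: [498.8, -37.2, 2.4]
tcp_rot: [0.0, 0.542, 0.841, -0.0]
wrist_force: [0.2, 1.2, -0.4]
finger_gap: 0.649
finger_force: 0.6
```

Emit:
apply_moves:
  increments:
    - [[0, 0, 0], [-1, 0, 0], 0.3]
    - [[0, 0, 0], [-1, 0, 0], 0.3]
    - [[0, 0, 0], [0, 0, 0], 0.3]

```text
time_s: 12.22
position: [499.5, -38.7, 2.5]
tcp_rot: [-0.0, 0.542, 0.841, 0.0]
wrist_force: [-2.0, 2.8, -0.1]
finger_gap: 0.646
finger_force: 1.3
```

Emit:
apply_moves:
  increments:
    - [[0, 0, 0], [-1, 0, 0], 0.3]
    - [[0, 0, 0], [0, 0, 0], 0.3]

```text
time_s: 12.38
position: [499.9, -39.3, 2.6]
tcp_rot: [-0.0, 0.541, 0.841, 0.0]
wrist_force: [-2.3, 5.0, -0.2]
finger_gap: 0.654
finger_force: 2.4
```

Emit:
apply_moves:
  increments:
    - [[0, 0, 0], [-1, 0, 0], 0.3]
    - [[0, 0, 0], [0, 0, 0], 0.3]

```text
time_s: 12.55
position: [500.2, -39.8, 2.8]
tcp_rot: [-0.001, 0.541, 0.841, 0.001]
wrist_force: [-4.1, 5.6, 1.8]
finger_gap: 0.65
finger_force: 3.3
```

Run:
```python
from h import *
rep()
```

```text
t 12.55 st [-18.8  -5.3] z 2.8 yaw 114.4 tilt [-0.     0.002 -1.   ] F [-4.1  5.6  1.8] gap 0.65
```

The force is rising, so the lower edge is against the foot. I'll back off gently and rise.

Emit:
apply_moves:
  increments:
    - [[0, 0, 0], [2, 0, 0], 0.3]
    - [[0, 0, 0], [3, 0, 0], 0.3]
    - [[0, 0, 0], [5, 0, 0], 0.3]
    - [[0, 0, 0], [10, 0, 0], 0.3]
    - [[0, 0, 0], [20, 0, 0], 0.3]
    - [[0, 0, 0], [20, 0, 0], 0.3]
    - [[0, 0, 0], [10, 0, -15], 0.3]
    - [[0, 0, 0], [0, 0, -30], 0.0]
    - [[0, 0, 0], [0, 0, -35], -1]
    - [[0, 0, 0], [0, 0, -35], -1]
    - [[0, 0, 0], [0, 0, -35], -1]
    - [[0, 0, 0], [0, 0, -20], -1]
    - [[0, 0, 0], [0, 0, 0], -1]
    - [[0, 0, 0], [0, 0, 0], -1]

```text
time_s: 13.72
position: [472.1, 23.5, 174.1]
tcp_rot: [0.002, 0.541, 0.841, 0.001]
wrist_force: [-1.0, -0.0, -1.3]
finger_gap: -0.003
finger_force: 0.0
```

Run:
```python
from h import *
rep()
a=cap('scene')['color'];b=cap('wrist')['color']
cv2.imwrite('pics/p2.png',np.hstack([cv2.resize(a[120:320,240:450],(420,400),interpolation=2),cv2.resize(b,(380,400))])[:,:,::-1])
```

```text
t 13.72 st [-88.   -4.4] z 174.1 yaw 114.4 tilt [ 0.004 -0.    -1.   ] F [-1.  -0.  -1.3] gap -0.0
```

View pics/p2.png

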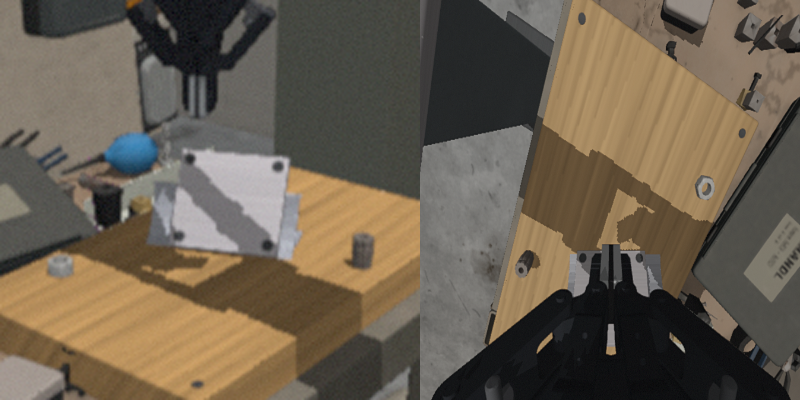

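The plate stands leaning on the stop, with its upper corners at crop (185,150) and (290,157) and its lower corners at (172,242) and (275,258). The shut fingertips are at crop (200,115). I'll compute the tip offset and the lean.

Run:
```python
from h import *
c=cap('scene')
f=lambda s,t,z:((proj(c,[np.append(st2w(s,t),z)])[0]-[240,120])*2).round(0).tolist()
for z in (174,184,194,204,214,224): print('tip',z,f(-88,-4.4,z),f(-99,-4.4,z))
print('low',[f(-7,t,50) for t in (50,-60)]);
for s,z in((50,126),(46,131),(58,121)): print('up',s,z,[f(s,t,z) for t in (50,-60)])
```

```text
tip 174 [201.0, 157.0] [198.0, 162.0]
tip 184 [201.0, 147.0] [198.0, 151.0]
tip 194 [201.0, 136.0] [198.0, 140.0]
tip 204 [201.0, 125.0] [198.0, 129.0]
tip 214 [201.0, 114.0] [198.0, 118.0]
tip 224 [201.0, 102.0] [198.0, 106.0]
low [[169.0, 242.0], [277.0, 254.0]]
up 50 126 [[183.0, 152.0], [290.0, 161.0]]
up 46 131 [[182.0, 149.0], [289.0, 157.0]]
up 58 121 [[185.0, 154.0], [291.0, 163.0]]
```

The geometry matches a lean of about 55° (edge at s≈50, z≈128). The shut tips sit about 41 mm above the reported TCP. I'll go over and behind the stop at s = 105, then down to a tip height of about 109.

Emit:
apply_moves:
  increments:
    - [[0, 0, 0], [-10, 0, 0], -1]
    - [[0, 0, 0], [-20, 0, 0], -1]
    - [[0, 0, 0], [-20, 0, 0], -1]
    - [[0, 0, 0], [-20, 0, 0], -1]
    - [[0, 0, 0], [-20, 0, 0], -1]
    - [[0, 0, 0], [-20, 0, 0], -1]
    - [[0, 0, 0], [-20, 0, 0], -1]
    - [[0, 0, 0], [-20, 0, 0], -1]
    - [[0, 0, 0], [-20, 0, 0], -1]
    - [[0, 0, 0], [-13, 0, 0], -1]
    - [[0, 0, 0], [-10, 0, 0], -1]
    - [[0, 0, 0], [0, 0, 20], -1]
    - [[0, 0, 0], [0, 0, 25], -1]
    - [[0, 0, 0], [0, 0, 25], -1]
    - [[0, 0, 0], [0, 0, 20], -1]
    - [[0, 0, 0], [0, 0, 10], -1]
    - [[0, 0, 0], [0, 0, 0], -1]
    - [[0, 0, 0], [0, 0, 0], -1]

```text
time_s: 15.37
position: [551.1, -152.5, 72.6]
tcp_rot: [-0.0, 0.541, 0.841, -0.0]
wrist_force: [0.2, 0.0, 0.5]
finger_gap: -0.001
finger_force: 0.0
```

Run:
```python
from h import *
rep();print(goto(100,-5,68))
c=cap('scene');im=c['color']
# plate front face still leaning? brightness sampled at predicted face points
f=lambda s,t,z:proj(c,[np.append(st2w(s,t),z)])[0].round().astype(int)
for s,z in((5,65),(35,108)):
  print([im[f(s,t,z)[1],f(s,t,z)[0]].tolist() for t in (30,-5,-40)])
```

```text
t 15.37 st [104.9  -6.2] z 72.6 yaw 114.4 tilt [-0.001  0.    -1.   ] F [0.2 0.  0.5] gap -0.0
[4.9 1.2 4.6]
[[187, 183, 186], [190, 185, 189], [119, 117, 119]]
[[186, 181, 184], [121, 119, 120], [118, 113, 117]]
```

Emit:
apply_moves:
  increments:
    - [[0, 0, 0], [3, 0, 4], -1]
    - [[0, 0, 0], [6, 0, 0], -1]
    - [[0, 0, 0], [6, 0, 0], -1]
    - [[0, 0, 0], [5, 0, 0], -1]
    - [[0, 0, 0], [4, 0, 0], -1]
    - [[0, 0, 0], [4, 0, 0], -1]
    - [[0, 0, 0], [4, 0, 0], -1]
    - [[0, 0, 0], [4, 0, 0], -1]
    - [[0, 0, 0], [4, 0, 0], -1]
    - [[0, 0, 0], [4, 0, 0], -1]
    - [[0, 0, 0], [4, 0, 0], -1]

```text
time_s: 16.33
position: [531.4, -108.8, 68.6]
tcp_rot: [0.0, 0.542, 0.841, -0.0]
wrist_force: [1.0, -0.5, -0.5]
finger_gap: 0.002
finger_force: 0.4
```

Emit:
apply_moves:
  increments:
    - [[0, 0, 0], [4, 0, 0], -1]
    - [[0, 0, 0], [4, 0, 0], -1]
    - [[0, 0, 0], [4, 0, 0], -1]
    - [[0, 0, 0], [4, 0, 0], -1]
    - [[0, 0, 0], [4, 0, 0], -1]
    - [[0, 0, 0], [0, 0, 0], -1]

```text
time_s: 16.83
position: [522.8, -89.9, 68.4]
tcp_rot: [-0.0, 0.541, 0.841, 0.0]
wrist_force: [0.8, -0.3, -0.4]
finger_gap: 0.001
finger_force: 0.2
```

Run:
```python
from h import *
rep()
c=cap('scene');im=c['color']
hsv=cv2.cvtColor(im,cv2.COLOR_RGB2HSV);m=((hsv[:,:,1]<35)&(hsv[:,:,2]>100)).astype(np.uint8);m[:170]=0;m[300:]=0;m[:,:310]=0;m[:,400:]=0
n,l,s,_=cv2.connectedComponentsWithStats(m);print(s[1:][s[1:,4]>80].tolist())
print('upright top',[proj(c,[np.append(st2w(-5,t),144)])[0].round(0).tolist() for t in(50,-60)])
```

```text
t 16.83 st [36.2 -5.8] z 68.4 yaw 114.5 tilt [-0.  0. -1.] F [ 0.8 -0.3 -0.4] gap 0.0
[[313, 170, 15, 11, 116], [310, 189, 80, 61, 3539]]
upright top [[324.0, 197.0], [380.0, 201.0]]
```

Emit:
apply_moves:
  increments:
    - [[0, 0, 0], [4, 0, 0], -1]
    - [[0, 0, 0], [4, 0, 0], -1]
    - [[0, 0, 0], [4, 0, 0], -1]
    - [[0, 0, 0], [4, 0, 0], -1]
    - [[0, 0, 0], [4, 0, 0], -1]
    - [[0, 0, 0], [3, 0, 0], -1]
    - [[0, 0, 0], [0, 0, 0], -1]

```text
time_s: 17.47
position: [513.5, -69.1, 68.5]
tcp_rot: [-0.0, 0.541, 0.841, 0.0]
wrist_force: [0.9, -0.3, -0.5]
finger_gap: 0.003
finger_force: 0.0
```

```bash
cat > k.py <<'E'
from h import *
rep()
c=cap('scene');im=c['color']
hsv=cv2.cvtColor(im,cv2.COLOR_RGB2HSV);m=((hsv[:,:,1]<35)&(hsv[:,:,2]>100)).astype(np.uint8);m[:170]=0;m[300:]=0;m[:,:300]=0;m[:,410:]=0
n,l,s,_=cv2.connectedComponentsWithStats(m);print(s[1:][s[1:,4]>80].tolist())
f=lambda s,t,z:proj(c,[np.append(st2w(s,t),z)])[0].round().astype(int)
print('flat pts',[im[f(s,t,54)[1],f(s,t,54)[0]].tolist() for s in (-30,-60,-90) for t in (40,-50)])
E
python3 k.py
```

```text
t 17.47 st [13.4 -5.6] z 68.5 yaw 114.5 tilt [ 0.  0. -1.] F [ 0.9 -0.3 -0.5] gap 0.0
[[313, 170, 11, 11, 82], [300, 190, 91, 61, 3305]]
flat pts [[101, 87, 81], [106, 103, 103], [190, 150, 93], [95, 73, 47], [189, 149, 92], [140, 106, 67]]
```

Emit:
apply_moves:
  increments:
    - [[0, 0, 0], [3, 0, 0], -1]
    - [[0, 0, 0], [3, 0, 0], -1]
    - [[0, 0, 0], [3, 0, 0], -1]
    - [[0, 0, 0], [3, 0, 0], -1]
    - [[0, 0, 0], [2, 0, 0], -1]
    - [[0, 0, 0], [0, 0, 0], -1]
    - [[0, 0, 0], [0, 0, 0], -1]
    - [[0, 0, 0], [0, 0, 0], -1]
    - [[0, 0, 0], [0, 0, 0], -1]

```text
time_s: 18.27
position: [507.9, -57.1, 68.5]
tcp_rot: [0.0, 0.542, 0.841, -0.0]
wrist_force: [0.1, -0.4, 0.1]
finger_gap: -0.001
finger_force: 0.0
```

```bash
python3 k.py
```

```text
t 18.27 st [ 0.2 -5.6] z 68.5 yaw 114.4 tilt [ 0. -0. -1.] F [ 0.1 -0.4  0.1] gap -0.0
[[300, 189, 91, 85, 3696]]
flat pts [[136, 132, 134], [76, 72, 75], [184, 179, 184], [91, 88, 91], [185, 180, 183], [187, 184, 186]]
```

The force has dropped to zero and the points in front of the stop now read metallic, so the plate has tipped over. I'll lift away and check.

Emit:
apply_moves:
  increments:
    - [[0, 0, 0], [0, 0, -15], -1]
    - [[0, 0, 0], [0, 0, -30], -1]
    - [[0, 0, 0], [0, 0, -35], -1]
    - [[0, 0, 0], [0, 0, -30], -1]
    - [[0, 0, 0], [-18, -28, 0], -1]
    - [[0, 0, 0], [-18, -28, 0], -1]
    - [[0, 0, 0], [-18, -28, 0], -1]
    - [[0, 0, 0], [-18, -28, 0], -1]
    - [[0, 0, 0], [-18, -28, 0], -1]
    - [[0, 0, 0], [-18, -28, 0], -1]
    - [[0, 0, 0], [-18, -28, 0], -1]
    - [[0, 0, 0], [-18, -28, 0], -1]
    - [[0, 0, 0], [-18, -28, 0], -1]
    - [[0, 0, 0], [-18, -28, 0], -1]
    - [[0, 0, 0], [-18, -28, 0], -1]
    - [[0, 0, 0], [-18, -28, 0], -1]
    - [[0, 0, 0], [-18, -28, 0], -1]
    - [[0, 0, 0], [-18, -28, 0], -1]
    - [[0, 0, 0], [0, 0, 0], -1]
    - [[0, 0, 0], [0, 0, 0], -1]

```text
time_s: 19.98
position: [254.0, -449.4, 177.9]
tcp_rot: [-0.0, 0.543, 0.84, 0.0]
wrist_force: [0.2, 0.0, 0.4]
finger_gap: -0.001
finger_force: 0.0
```

Run:
```python
from h import *
rep();c=cap('top');im=c['color'];hsv=cv2.cvtColor(im,cv2.COLOR_RGB2HSV)
m=((hsv[:,:,1]<70)).astype(np.uint8);m[:180]=0;m[300:]=0;m[:,:300]=0;m[:,440:]=0
# cut off the stop side of the foot line
o,n,v=frame();yy,xx=np.nonzero(m)
for y,x in zip(yy,xx):
    if w2st(ray(c,(x,y),54))[0]>-1: m[y,x]=0
k=max(cv2.findContours(m,0,2)[0],key=cv2.contourArea);b=cv2.boxPoints(cv2.minAreaRect(k))
print([w2st(ray(c,p,54)).round(0).tolist() for p in b],cv2.contourArea(k))
g=cv2.cvtColor(im,cv2.COLOR_RGB2GRAY)
for s in range(-114,0,8): print(s,[int(g[tuple(proj(c,[np.append(st2w(s,t),54)])[0].round().astype(int)[::-1])]) for t in range(-64,60,6)])
for nme,p,h in (('nut',(319,189),57),('collet',(416,294),75),('cap',(461,187),75)): print(nme,im[p[1],p[0]])
a=cv2.imread('pics/t0.png');d=np.abs(a.astype(int)-im[:,:,::-1].astype(int)).sum(2)>90
for x,y in ((319,189),(416,294),(461,187),(242,242),(249,281),(195,268)): print((x,y),d[y-10:y+10,x-10:x+10].sum())
```

```text
t 19.98 st [ 250.2 -400.4] z 177.9 yaw 114.2 tilt [-0.     0.001 -1.   ] F [0.2 0.  0.4] gap -0.0
[[-115.0, 51.0], [-12.0, 51.0], [-15.0, -61.0], [-116.0, -60.0]] 2590.0
-114 [197, 220, 216, 233, 183, 171, 217, 241, 236, 185, 223, 229, 208, 187, 199, 166, 213, 219, 191, 205, 197]
-106 [199, 201, 187, 229, 230, 230, 229, 230, 230, 230, 230, 229, 228, 228, 227, 226, 229, 206, 224, 214, 192]
-98 [197, 235, 229, 228, 227, 229, 230, 229, 229, 231, 229, 230, 229, 228, 227, 227, 227, 226, 226, 191, 194]
-90 [190, 229, 227, 226, 163, 91, 91, 209, 84, 90, 96, 95, 85, 163, 90, 92, 228, 223, 224, 172, 195]
-82 [191, 199, 227, 226, 223, 95, 91, 198, 91, 97, 95, 96, 96, 212, 95, 89, 227, 221, 220, 207, 181]
-74 [194, 231, 228, 228, 169, 97, 96, 201, 93, 98, 97, 98, 95, 166, 99, 98, 227, 225, 226, 187, 181]
-66 [198, 200, 229, 229, 165, 91, 93, 222, 91, 97, 95, 96, 96, 151, 95, 92, 197, 222, 221, 204, 198]
-58 [197, 234, 227, 227, 221, 91, 93, 200, 94, 94, 97, 95, 92, 208, 98, 92, 224, 221, 224, 184, 198]
-50 [194, 230, 225, 226, 162, 93, 94, 219, 90, 96, 96, 97, 95, 156, 95, 94, 227, 222, 221, 210, 195]
-42 [186, 201, 228, 227, 224, 95, 92, 196, 89, 94, 98, 97, 99, 208, 98, 92, 226, 222, 221, 209, 193]
-34 [189, 226, 225, 224, 180, 204, 205, 228, 182, 157, 202, 230, 150, 200, 201, 199, 223, 222, 222, 169, 189]
-26 [206, 229, 177, 225, 226, 224, 225, 224, 224, 225, 225, 224, 224, 224, 223, 224, 224, 164, 224, 169, 183]
-18 [199, 234, 230, 227, 229, 227, 227, 227, 226, 226, 227, 226, 224, 226, 226, 226, 225, 227, 227, 159, 188]
-10 [195, 190, 190, 187, 182, 185, 186, 180, 172, 178, 193, 195, 199, 194, 190, 184, 197, 198, 189, 184, 182]
-2 [194, 194, 193, 196, 197, 198, 195, 195, 199, 197, 199, 201, 199, 197, 194, 196, 200, 200, 194, 199, 194]
nut [227 183 125]
collet [67 63 58]
cap [216 103 108]
(319, 189) 0
(416, 294) 0
(461, 187) 0
(242, 242) 0
(249, 281) 0
(195, 268) 0
```

The plate lies flat in front of the stop. It measures 102 x 111 mm at z = 54, and the dark ribbed pocket faces up. The bystanders haven't moved.

```bash
python3 -c "
from plant import arm
print(arm.hand_in())"
```

```text
the job is handed in; nothing more can be done
None
```

Done and handed in at about 20 s: the plate was pushed up to lean on the stop, then tipped over, and now lies flat in front of it with the ribbed pocket up; the bystanders did not move, and the fingertips sat about 40 mm short of the reported TCP, which I found by touch and allowed for.

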